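# Shut the warming drawer and press the gas knob onto its valve

## Task

The meals are loaded, so push the warming drawer fully shut first. Then take the black knob from the table, turn it so that its D-shaped bore matches the D-shaped valve spindle on top of the warmer, push it fully home and keep it pressed right in against the valve spring, as for lighting the pilot: finish while still holding it pressed in. Leave the shaker, jar, basin and turner where they are.

Things in the scene. Friction and masses are not known exactly. Their poses are not given: they have to be found in the camera images.
- warmer: Aluminium countertop warming cabinet with one drawer in its front, 240 (x) x 300 (y) x 120 (z) mm, fixed to the table. Origin: centre of its underside. The front, with the drawer, is its own -x side (towards the robot); the flat top deck is 120 mm above the table.
- warmer_drawer0 (a joint): How far the drawer is open, m: 0 is fully shut (stop), it opens towards the warmer's own -x. Moves with about 1 N friction; it stays where it is left.
- warmer_drawer0_handle (a point): Middle of the drawer's dark bar handle, a horizontal round bar 120 mm long, along the warmer's y, 35 mm in front of the drawer's front face, 82 mm above the table. Moves with the drawer; its axes are parallel to the warmer's.
- valve: Gas valve collar on the warmer's top deck, fixed: a dark steel disc 36 mm across, 3 mm high, with a pointed tab reaching 28 mm from the axis on its own -x side. Origin: on the spindle's axis at deck height (120 mm above the table). Its tab points the way that the spindle's flat faces (own -x).
- spindle (a joint): How far the brass valve spindle is pressed down into the deck, m: 0 at rest, 0.007 at the stop. Spring: about 4 N to start, 9 N at the stop; springs back when released. The spindle does not turn.
- spindle_tip (a point): Centre of the spindle's top end, on its axis, 34 mm above the deck at rest; goes down with the spindle. The upright brass spindle is a D-shaft: 16 mm across, with one flat 2 mm from the axis, facing the valve's -x, over its whole height; the top 3 mm are chamfered by 2 mm all round.
- knob: Loose black knob, about 70 g, 36 mm high, on the table left or right of the warmer. From above: parallel sides 34 mm apart (along own y), tapered blunt nose reaching 36 mm from the axis on own -x side, round tail reaching 26 mm on +x; sides parallel from 22 mm towards the nose to 10 mm towards the tail. Origin: on the bore's axis at the underside; bore below; a white line on top runs to the nose.
- knob_seat (a point): Centre of the closed upper end of the knob's D bore, 22 mm above its underside; meets spindle_tip when home (underside then 12 mm above the deck, 5 mm when pressed to the stop). Bore: 18.4 mm across, flat 3.2 mm from the axis on the nose side; goes on only with the nose pointing like the valve's tab, within about 9 degrees when centred (20 at most).
- knob_nose (a point): End of the knob's nose: 36 mm from the axis, on the knob's -x side, 18 mm above its underside.
- shaker: Bystander: steel shaker, 44 mm across, 80 mm high, standing on the table on the other side from the knob. Origin: centre of its underside.
- jar: Bystander: sauce jar, 52 mm across, 85 mm high, standing on the rear of the warmer's deck. Origin: centre of its underside.
- basin: Bystander: red plastic bowl, 120 mm across, 60 mm high, to the right of the warmer. Origin: centre of its underside.
- turner: Bystander: spatula 200 mm long lying on the table along its own x, to the left of the warmer. Origin: middle of its length at table height.

How it is judged:
On the way, in this order (a step that is already met when the one before it is completed fails the run):
1. the drawer is fully shut (value of joint warmer_drawer0 below 0.006 m), for 0.2 s.
2. the knob is fully home on the spindle and pressed in (distance between knob_seat and spindle_tip below 0.004 m and x of knob_nose in the frame of valve below -0.025 m and angle between the x axis of knob and the x axis of valve, either way round below 0.4 rad and angle between knob's own z axis and vertical below 0.12 rad and value of joint spindle above 0.004 m and contact force between any of the fingers, the arm and knob above 2 N), for 0.2 s.
At the end, for the whole second after the job is handed in: Drawer shut (within 8 mm; 6 mm when first closed); knob home on the spindle (bore end within 4 mm of spindle tip), nose along the tab within 0.4 rad, upright within 0.12 rad, at rest; robot touching it and the spindle pressed in over 4 of its 7 mm all through the last second (all of step 2 and value of joint warmer_drawer0 below 0.008 m and linear speed of knob below 0.02 m/s and height (world z) of knob above 0.12 m); the arm keeps its last pose, push and grip.
It fails at once if the shaker is moved by more than 30 mm (distance of shaker from where it was at the start of the episode above 0.03 m).
It fails at once if the jar is moved by more than 30 mm (distance of jar from where it was at the start of the episode above 0.03 m).
It fails at once if the basin is moved by more than 30 mm (distance of basin from where it was at the start of the episode above 0.03 m).
It fails at once if the turner is moved by more than 30 mm (distance of turner from where it was at the start of the episode above 0.03 m).
It also fails if it takes over 58 s, if anything falls off the work surface, if the arm or the gripper's body presses on something with over 40 N, if the wrist force passes 120 N, or if a joint passes its speed limit or range.

## Robot

A 6-joint arm with a two-finger parallel gripper is mounted at the origin on the work surface. World frame = base frame: x ahead of the robot, y to its left, z up, the work surface at z = 0. Lengths are in m, angles in rad, forces in N, time in s.
With the tool pointing down it reaches from about 0.375 to 0.975 m from the base axis. Payload 3.8 kg.
Tool frame: the origin (TCP) lies at the very end of the fingers, on their centre line; the grasp point (between the pads) lies behind it (bot.tcp_to_grasp is the y of the grasp point in the tool frame, in m); y points along the fingers, z is the direction in which the jaws open and shut, and the axes are right-handed (so a half turn about y gives the same grasp; the last joint's range is limited). The gripper opens to 85 mm and grips with 20 to 120 N. Pads are 22 mm wide; open, the fingers measure 114 mm over their backs; the gripper's body (76 mm by 85 mm) begins 54 mm behind the grasp point. The pads swing forward as they close: fully open they stand 13 mm farther back than shut.
Start: joints at [-1.375, 0.264, 1.604, -0, 1.274, -0.037], TCP at [0.156, -0.657, 0.231] pointing down, gripper open.
Joint ranges: [-2.63, 2.63], [-0.94, 2.18], [0.31, 2.57], [-1.31, 4.45], [0, 2.66], [-2.55, 2.55]. Speed limits (rad/s): [2.57, 2.57, 3.14, 3.14, 3.14, 3.14].

## Interface

Orientations are given as a rotation vector (axis times angle).
In Python, from workcell import bot, optics, workorder gives the robot as it stands.
- The arm moves only by the shell command python3 -m handwheel 'ROWS' [FORCE]. ROWS is JSON, a list of rows, each a list of 7 numbers: the shift along the tool's x, y, z in m, then the turn, a rotation vector about the tool's x, y, z in rad, then the opening, from 0 (shut) to 1 (fully open). A call has 1 to 8 rows; each row shifts and turns the commanded pose from where the row before left it, along the tool's axes as they then stand; what a row does not reach is not made up. A row lasts 1/8 s, in which the tool goes at most 62.5 mm and 10.7 degrees, less where a joint would pass 70% of its speed; a pose out of reach is approached as far as the arm can. A call with a gripper value outside its range is refused whole. The fingers move at their own pace and stop on an object; FORCE is the grip in N (left out, the last holds). Time passes only in rows, so rows that do not move let the fingers close. It gives the time, the measured TCP pose, the force and the opening at its end, in the units of the state.
- bot.read_state(): the state, without advancing time (a new reading comes with each control period).
- optics.read_camera(name): name is "scene" or "top" or "wrist"; returns a dict with "image" (400x640x3 uint8, red, green, blue), "z_map" (400x640 float32, m along the optical axis (not along the pixel's ray), 0 where there is no reading), "mtx" (3x3 intrinsics, pixels), "dist" ([k1, k2, p1, p2, k3] as OpenCV has them; the pictures are not rectified), "world_from_camera" (4x4, takes a point from camera to world coordinates); the wrist camera has in their place "hand_eye" (4x4, takes a point from camera to tool coordinates, whose origin is the TCP and whose axes are the tool frame's). Camera axes: x right, y down, z forward; pixel columns grow to the right and rows downward; lengths in m; the calibration is good to about 2 mm. A picture is of the moment at which its call begins: read the wrist's pose just before it.
- workorder.finish_job(): hands the job in, once; it reports no verdict.
The state is a dict: "time": time; "q": joint angles; "joint_vel": joint speeds; "joint_torque": joint torques, N m; "tool_pos": TCP position; "tcp_rot": TCP orientation; "wrist_force": force on the tool from outside, world axes, zero at the start; "torque": the same for the moment, N m; "width": opening from 0.0 (shut) to 1.0 (fully open).
Only numpy, scipy, OpenCV 4.12 (cv2) and the standard library are available. Lean on these libraries where they do the work, as an engineer would, in place of code of your own. Each camera call takes 0.05 s, during which the arm holds its last target.

## Working session

There is one attempt and no reset: what is moved stays moved. The work goes in short steps, Python scripts to look and compute and a shell command to move; the robot and the scene stay as the last step left them, time stands still between calls to the robot, and variables do not carry over. Pictures are saved under pics/ and viewed, and the job is handed in when it is done.

```bash
ls; mkdir -p pics
python3 - <<'E'
from workcell import bot, optics
import cv2
s=bot.read_state()
print({k:s[k] for k in ('time','tool_pos','tcp_rot','wrist_force','width')},bot.tcp_to_grasp)
for n in ('scene','top'):
    c=optics.read_camera(n); cv2.imwrite(f'pics/{n}0.png',c['image'][:,:,::-1])
    print(n,c['mtx'],c['dist'],c['world_from_camera'])
E
```

```text
pics
{'time': 0.0, 'tool_pos': array([ 0.15557868, -0.65607079,  0.22995899]), 'tcp_rot': array([-0.24543434,  2.10045094, -2.09574591]), 'wrist_force': array([ 0.9032104 ,  0.30218974, -0.93064807]), 'width': 0.9989835992350791} -0.0187
scene [[437.45508708   0.         328.70277176]
 [  0.         437.45508708 196.48832601]
 [  0.           0.           1.        ]] [-0.0163144  0.         0.         0.         0.       ] [[-0.86096641  0.33063229 -0.38654771  1.0353674 ]
 [ 0.50859926  0.54764503 -0.66438822  0.69653523]
 [-0.00797727 -0.76861382 -0.63966332  0.8018711 ]
 [ 0.          0.          0.          1.        ]]
top [[382.4407644    0.         318.87199248]
 [  0.         382.4407644  204.29608106]
 [  0.           0.           1.        ]] [-0.03500002  0.          0.          0.          0.        ] [[ 0.01262584 -0.99781047  0.06492185  0.53494088]
 [-0.99974134 -0.01382524 -0.01805862 -0.00568309]
 [ 0.01891664 -0.06467705 -0.99772694  1.02808254]
 [ 0.          0.          0.          1.        ]]
```

View pics/scene0.png

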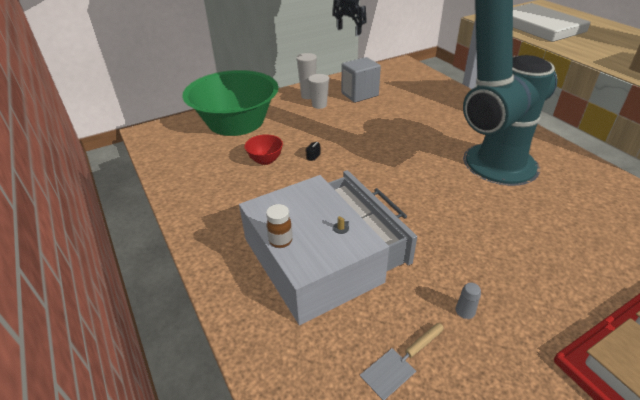

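View pics/top0.png

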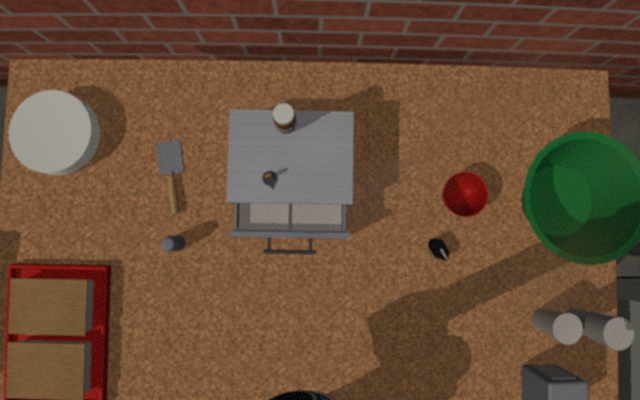

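The top view shows the drawer open with its handle at about (290,252), the valve at (269,178), the knob at (438,249) with its white line running down-right, the basin at (465,194), the shaker at (172,243) and the jar at (284,115). Next I'll measure these.

```bash
cat > h.py <<'E'
import numpy as np, cv2
from workcell import bot, optics
from scipy.spatial.transform import Rotation as R
def toolT():
    s=bot.read_state(); T=np.eye(4); T[:3,:3]=R.from_rotvec(s['tcp_rot']).as_matrix(); T[:3,3]=s['tool_pos']; return T
def cam(n):
    T=toolT() if n=='wrist' else None
    c=optics.read_camera(n)
    c['W']=T@c['hand_eye'] if n=='wrist' else c['world_from_camera']
    return c
def ray(c,uv):
    p=cv2.undistortPoints(np.array(uv,float).reshape(-1,1,2),c['mtx'],c['dist']).reshape(-1,2)
    d=np.c_[p,np.ones(len(p))]@c['W'][:3,:3].T
    return c['W'][:3,3],d
def plane(c,uv,z):
    o,d=ray(c,uv); return o+d*((z-o[2])/d[:,2])[:,None]
def cloud(c):
    v,u=np.mgrid[0:400,0:640]; uv=np.c_[u.ravel(),v.ravel()].astype(float)
    o,d=ray(c,uv); P=o+d*c['z_map'].reshape(-1,1); P[c['z_map'].ravel()==0]=np.nan
    return P.reshape(400,640,3)
def save(c,name,box=None,k=1):
    im=c['image'][:,:,::-1]
    if box: im=im[box[1]:box[3],box[0]:box[2]]
    cv2.imwrite('pics/'+name,cv2.resize(im,None,fx=k,fy=k,interpolation=cv2.INTER_CUBIC))
E
python3 - <<'E'
from h import *
np.set_printoptions(precision=4,suppress=True)
c=cam('top'); P=cloud(c)
print('handle',plane(c,[[264,252],[290,252],[316,252]],.082), 'front edge',plane(c,[[232,235],[350,235]],.12))
print('deck corners',plane(c,[[229,111],[354,112],[353,202],[228,202]],.12))
print('valve',plane(c,[[269,178]],.154),plane(c,[[269,178]],.123))
hsv=cv2.cvtColor(c['image'],cv2.COLOR_RGB2HSV)
m=(hsv[...,2]<45).astype(np.uint8); 
m2=np.zeros_like(m); m2[230:270,415:460]=m[230:270,415:460]
ys,xs=np.nonzero(m2); print('knob px',xs.min(),xs.max(),ys.min(),ys.max(),plane(c,[[xs.mean(),ys.mean()]],.036),'depth z',np.nanmax(P[235:262,428:450,2]))
for n,b in (('basin',(465,194)),('shaker',(172,243)),('jar',(284,112))): print(n,P[b[1],b[0]])
save(c,'knobtop.png',(400,150,520,290),5); save(c,'valvetop.png',(220,100,360,265),4)
c=cam('scene'); save(c,'valvesc.png',(300,190,420,260),6)
P=cloud(c); print(P[148,313])
E
```

```text
handle [[ 0.4772  0.1105  0.082 ]
 [ 0.478   0.0467  0.082 ]
 [ 0.4788 -0.0172  0.082 ]] front edge [[ 0.5185  0.1822  0.12  ]
 [ 0.5221 -0.0969  0.12  ]]
deck corners [[ 0.817   0.198   0.12  ]
 [ 0.8197 -0.1046  0.12  ]
 [ 0.6006 -0.1035  0.12  ]
 [ 0.5965  0.1938  0.12  ]]
valve [[0.6508 0.0938 0.154 ]] [[0.6549 0.0974 0.123 ]]
knob px 429 448 239 258 [[ 0.4911 -0.3345  0.036 ]] depth z 0.043421100222080455
basin [ 0.6352 -0.4218  0.0038]
shaker [0.496  0.3386 0.078 ]
jar [0.7901 0.0584 0.2055]
[ 0.4914 -0.3343  0.0334]
```

View pics/knobtop.png

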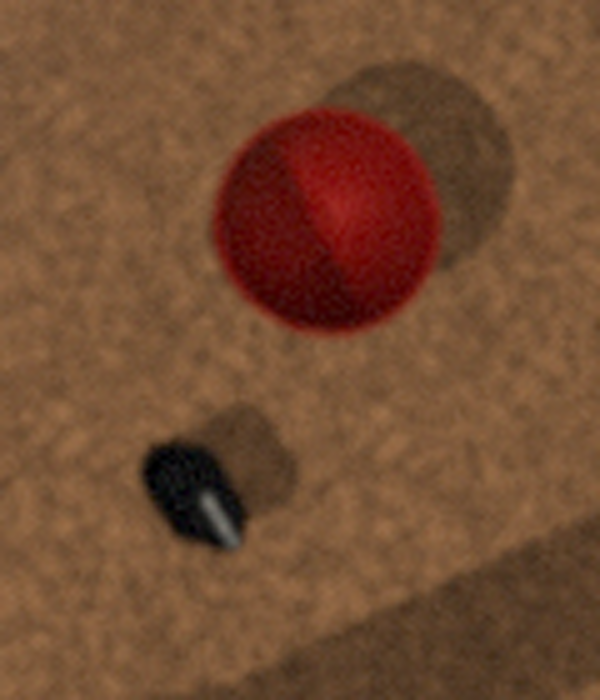

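View pics/valvetop.png

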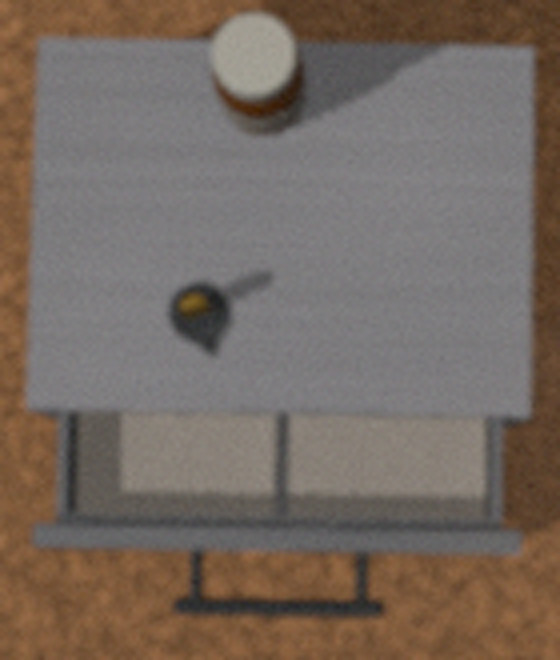

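View pics/valvesc.png

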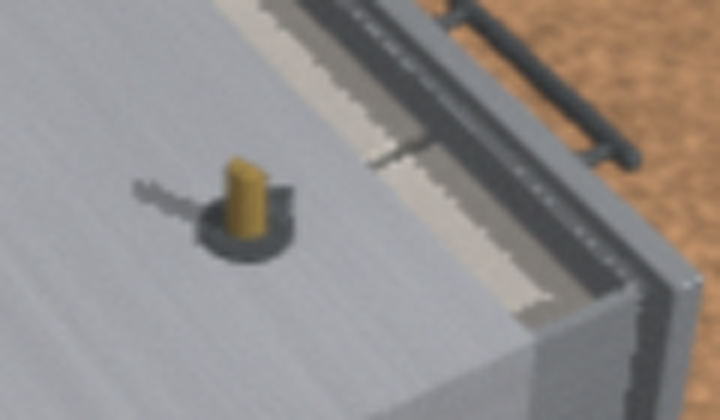

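The valve tab points down and slightly right in the top view, which is about 17° from -x towards -y. The drawer handle is at roughly (0.478, 0.047, 0.082) with the drawer about 65–75 mm open. Before moving I need the tool axes.

Run:
```python
from h import *
np.set_printoptions(precision=4,suppress=True)
T=toolT(); print(T)
print('to above knob, tool frame', T[:3,:3].T@(np.array([.45,-.33,.26])-T[:3,3]))
print(optics.read_camera('wrist')['hand_eye'])
```

```text
[[-0.973  -0.0003  0.2307  0.1556]
 [-0.2307  0.0014 -0.973  -0.6563]
 [-0.     -1.     -0.0014  0.2304]
 [ 0.      0.      0.      1.    ]]
to above knob, tool frame [-0.3617 -0.0292 -0.2497]
[[-0.0002  0.9554  0.2952 -0.0748]
 [-0.0002 -0.2952  0.9554 -0.1407]
 [ 1.      0.0002  0.0002  0.0008]
 [ 0.      0.      0.      1.    ]]
```

```bash
python3 -m handwheel '[[-0.03,-0.002,-0.015,0,0,0,0],[-0.054,-0.004,-0.0304,0,0,0,0],[-0.054,-0.004,-0.0304,0,0,0,0],[-0.054,-0.004,-0.0304,0,0,0,0],[-0.054,-0.004,-0.0304,0,0,0,0],[-0.054,-0.004,-0.0304,0,0,0,0],[-0.054,-0.004,-0.0304,0,0,0,0],[-0.054,-0.004,-0.0304,0,0,0,0]]'
python3 - <<'E'
from h import *
c=cam('wrist'); save(c,'w1.png'); P=cloud(c); np.savez('w1.npz',P=P,img=c['image'],W=c['W'])
E
```

```text
time: 1.25
tool_pos: [0.5014, -0.3395, 0.2615]
tcp_rot: [-0.245, 2.097, -2.098]
wrist_force: [0.9, 0.1, -0.4]
width: -0.005
```

View pics/w1.png

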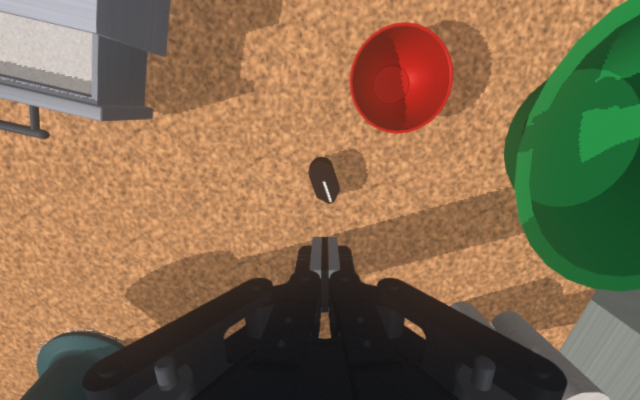

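The wrist view shows the knob at (324,180) with its white line running from (325,183) to (331,201). The basin is at (402,77), well clear of it. Next I'll fit the line and the outline.

```bash
cat > knob.py <<'E'
from h import *
np.set_printoptions(precision=4,suppress=True)
def knob(c,box,ztop):
    hsv=cv2.cvtColor(c['image'],cv2.COLOR_RGB2HSV); x0,y0,x1,y1=box
    sub=c['image'][y0:y1,x0:x1].astype(int)
    white=(sub.min(2)>150)
    ys,xs=np.nonzero(white); uv=np.c_[xs+x0,ys+y0]
    p=plane(c,uv,ztop)[:,:2]
    m=p.mean(0); w,V=np.linalg.eigh(np.cov((p-m).T)); a=V[:,1]; t=(p-m)@a
    print('white n',len(p),'mid',m,'len',np.ptp(t),'axis yaw deg',np.degrees(np.arctan2(a[1],a[0])),'ends',m+a*t.min(),m+a*t.max())
    dark=(hsv[y0:y1,x0:x1,2]<75).astype(np.uint8)|white.astype(np.uint8)
    n,l,st,ce=cv2.connectedComponentsWithStats(dark); k=1+np.argmax(st[1:,4])
    ys,xs=np.nonzero(l==k); P=cloud(c)[ys+y0,xs+x0]
    top=P[P[:,2]>np.nanmax(P[:,2])-.006]
    print('dark px',st[k],'z range',np.nanpercentile(P[:,2],[2,50,98]),'top n',len(top))
    r=cv2.minAreaRect((top[:,:2]*1000).astype(np.float32)); print('top rect mm',r)
    pl=plane(c,np.c_[xs+x0,ys+y0],ztop); print('mask rect on top plane',cv2.minAreaRect((pl[:,:2]*1000).astype(np.float32)))
E
python3 - <<'E'
from knob import *
c=cam('wrist'); knob(c,(300,150,350,210),.036); save(c,'w1k.png',(290,140,370,220),7)
E
```

```text
white n 46 mid [ 0.4747 -0.3504] len 0.028433383489260257 axis yaw deg -148.07541118142896 ends [ 0.4864 -0.3431] [ 0.4623 -0.3582]
dark px [ 14  13  28  44 782] z range [0.0144 0.034  0.0355] top n 722
top rect mm ((487.1325988769531, -343.444580078125), (58.46888732910156, 31.432140350341797), 32.27260208129883)
mask rect on top plane ((489.27099609375, -342.2884521484375), (62.44902801513672, 31.21381187438965), 32.29374694824219)
```

View pics/w1k.png

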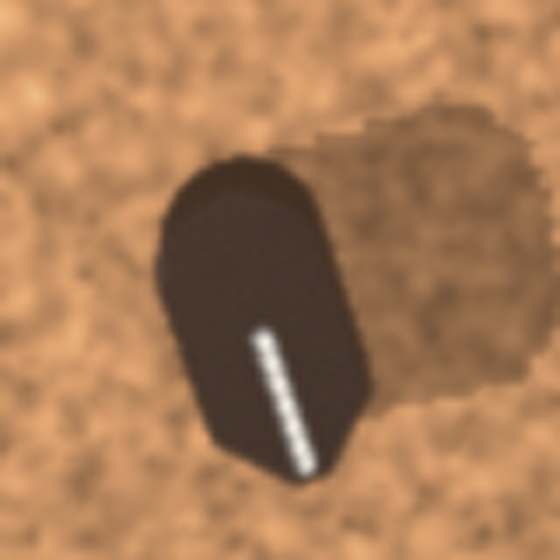

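```bash
python3 -m handwheel '[[-0.0015,0.0086,-0.0565,0,0,0,0],[-0.0015,0.0086,-0.0565,0,0,0,0],[-0.0015,0.0086,-0.0565,0,0,0,0],[-0.0015,0.0086,-0.0565,0,0,0,0],[-0.0015,0.0086,-0.0565,0,0,0,0],[-0.0015,0.0086,-0.0565,0,0,0,0],[-0.0015,0.0086,-0.0565,0,0,0,0],[0,0,0,0,0,0,0]]'
python3 -m handwheel '[[0,0.05,0,0,0,0,0],[0,0.05,0,0,0,0,0],[0,0.03,0,0,0,0,0],[0,0.007,0,0,0,0,0],[0,0,0,0,0,0,0]]'
python3 - <<'E'
from h import *
c=cam('wrist'); save(c,'w2.png')
E
```

```text
time: 2.35
tool_pos: [0.4174, 0.0489, 0.2002]
tcp_rot: [-0.253, 2.096, -2.095]
wrist_force: [0.2, -0.0, 0.8]
width: 0.004
time: 2.98
tool_pos: [0.4197, 0.0455, 0.0645]
tcp_rot: [-0.244, 2.098, -2.099]
wrist_force: [0.3, 0.1, 0.4]
width: 0.001
```

View pics/w2.png

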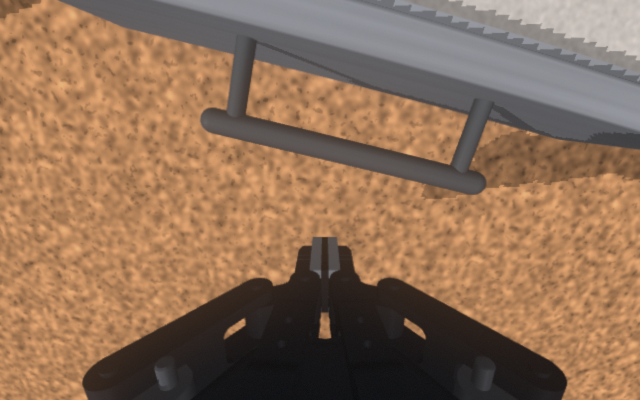

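The wrist view shows the closed fingers centred in front of the handle bar, which runs from (208,119) to (480,183). I'll push in +X.

```bash
python3 -m handwheel '[[-0.0195,0,0.0046,0,0,0,0],[-0.0195,0,0.0046,0,0,0,0],[-0.0195,0,0.0046,0,0,0,0],[-0.0195,0,0.0046,0,0,0,0],[-0.0146,0,0.0035,0,0,0,0],[0,0,0,0,0,0,0]]'
python3 -m handwheel '[[-0.0097,0,0.0023,0,0,0,0],[0,0,0,0,0,0,0]]'
python3 -m handwheel '[[-0.0058,0,0.0014,0,0,0,0],[0,0,0,0,0,0,0]]'
```

```text
time: 3.78
tool_pos: [0.5165, 0.0462, 0.0655]
tcp_rot: [-0.242, 2.096, -2.097]
wrist_force: [0.1, -0.6, -0.5]
width: -0.0
time: 4.03
tool_pos: [0.5249, 0.0463, 0.0644]
tcp_rot: [-0.244, 2.098, -2.098]
wrist_force: [0.3, 0.4, -0.5]
width: -0.001
time: 4.28
tool_pos: [0.5291, 0.0463, 0.0637]
tcp_rot: [-0.248, 2.099, -2.099]
wrist_force: [-4.3, 0.3, 2.4]
width: -0.001
```

```bash
python3 -m handwheel '[[-0.003,0,0.0007,0,0,0,0],[0,0,0,0,0,0,0]]'
python3 -m handwheel '[[-0.003,0,0.0007,0,0,0,0],[0,0,0,0,0,0,0]]'
python3 - <<'E'
from h import *
np.set_printoptions(precision=4,suppress=True)
c=cam('top'); save(c,'top1.png',(220,100,360,265),4)
c=cam('wrist'); save(c,'w3.png')
E
```

```text
time: 4.53
tool_pos: [0.5295, 0.0462, 0.0633]
tcp_rot: [-0.255, 2.102, -2.101]
wrist_force: [-11.9, -0.6, 6.8]
width: -0.001
time: 4.78
tool_pos: [0.5296, 0.0459, 0.0626]
tcp_rot: [-0.262, 2.105, -2.103]
wrist_force: [-17.5, -2.3, 12.2]
width: 0.005
```

View pics/top1.png

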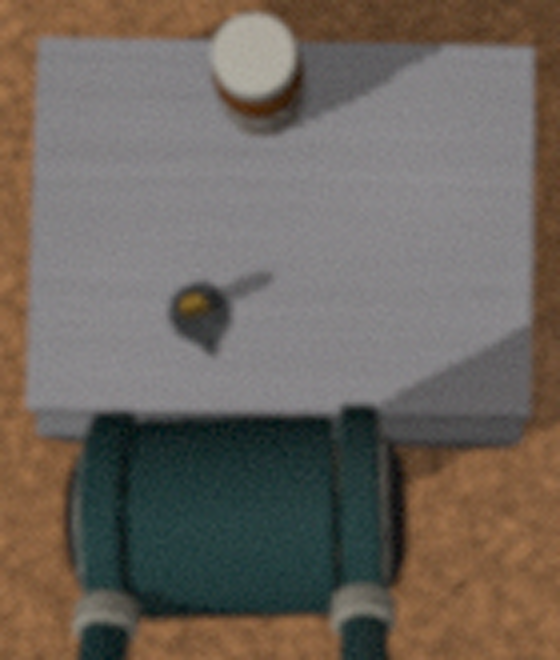

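View pics/w3.png

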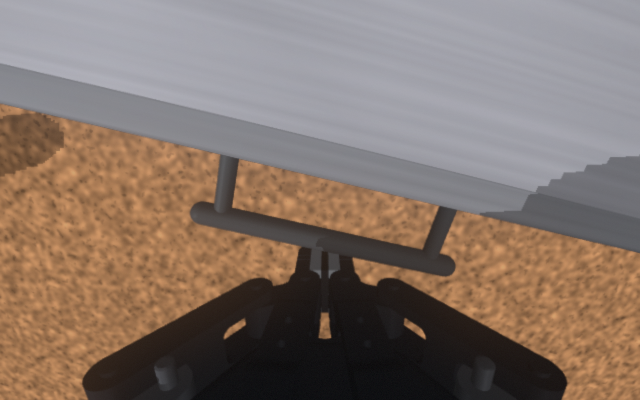

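The drawer's front panel now sits against the cabinet with no gap, and the force rose to 17 N with no further motion, so it is shut. I'll back off, rise and look at the valve from above.

```bash
python3 -m handwheel '[[0.02,0,-0.0046,0,0,0,0],[0.03,0,-0.007,0,0,0,0],[0,-0.06,0,0,0,0,0],[0,-0.06,0,0,0,0,0],[0,-0.06,0,0,0,0,0],[0,-0.06,0,0,0,0,0]]'
python3 -m handwheel '[[-0.0525,0,-0.0047,0,0,0,0],[-0.0525,0,-0.0047,0,0,0,0],[-0.0525,0,-0.0047,0,0,0,0],[0,0,0,0,0,0,0],[0,0,0,0,0,0,0]]'
python3 - <<'E'
from h import *
np.set_printoptions(precision=4,suppress=True)
c=cam('wrist'); save(c,'w4.png'); print(toolT())
c=cam('top'); save(c,'top2.png')
E
```

```text
time: 5.62
tool_pos: [0.4854, 0.0461, 0.3064]
tcp_rot: [-0.243, 2.097, -2.097]
wrist_force: [0.6, 0.2, -0.4]
width: 0.002
time: 6.25
tool_pos: [0.6349, 0.0961, 0.3035]
tcp_rot: [-0.246, 2.098, -2.098]
wrist_force: [0.3, 0.8, 0.5]
width: 0.002
[[-0.973  -0.0001  0.2307  0.6346]
 [-0.2307 -0.0002 -0.973   0.0959]
 [ 0.0001 -1.      0.0001  0.3041]
 [ 0.      0.      0.      1.    ]]
```

View pics/w4.png

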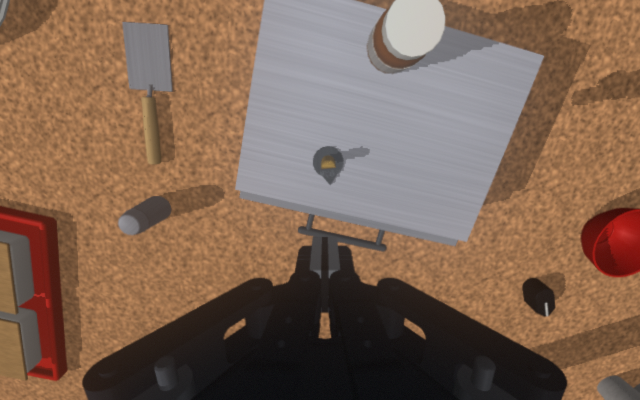

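The wrist view shows the spindle and collar at about (328,160) with the tab tip at about (330,183), and the drawer still shut. I'll measure these precisely.

```bash
cat > valve.py <<'E'
from h import *
np.set_printoptions(precision=4,suppress=True)
def valve(c,box):
    x0,y0,x1,y1=box
    sub=c['image'][y0:y1,x0:x1]; hsv=cv2.cvtColor(sub,cv2.COLOR_RGB2HSV)
    brass=(hsv[...,1]>110)&(hsv[...,2]>60)
    dark=(hsv[...,2]<100)|brass
    n,l,st,ce=cv2.connectedComponentsWithStats(dark.astype(np.uint8)); k=1+np.argmax(st[1:,4]); 
    P=cloud(c)[y0:y1,x0:x1]
    ys,xs=np.nonzero(brass); pb=P[ys,xs]; t=pb[:,2]>np.nanpercentile(pb[:,2],98)-.004
    print('brass n',len(xs),'z',np.nanpercentile(pb[:,2],[5,50,98]),'top mean',pb[t].mean(0), 'ext',pb[t].min(0),pb[t].max(0), 'top px',xs[t].mean()+x0,ys[t].mean()+y0)
    pp=plane(c,np.c_[xs[t]+x0,ys[t]+y0],.154); print(' top on .154 plane: ctr',(pp.max(0)+pp.min(0))/2,'rect',cv2.minAreaRect((pp[:,:2]*1000).astype(np.float32)))
    ys,xs=np.nonzero(l==k); p=plane(c,np.c_[xs+x0,ys+y0],.123)[:,:2]
    # collar: exclude spindle: fit circle on boundary then tab
    cnt=max(cv2.findContours((l==k).astype(np.uint8),cv2.RETR_EXTERNAL,cv2.CHAIN_APPROX_NONE)[0],key=cv2.contourArea).reshape(-1,2)
    q=plane(c,cnt+np.array([x0,y0]),.123)[:,:2]
    ctr=np.median(q,0); keep=np.ones(len(q),bool)
    for i in range(15):
        A=np.c_[2*q[keep],np.ones(keep.sum())]; s=np.linalg.lstsq(A,(q[keep]**2).sum(1),rcond=None)[0]
        ctr=s[:2]; r=np.sqrt(s[2]+ctr@ctr); d=np.linalg.norm(q-ctr,axis=1); keep=abs(d-r)<max(.0015,np.percentile(abs(d-r),60))
    j=np.argmax(d); tb=d>d.max()-.004; v=q[tb].mean(0)-ctr
    print('collar ctr',ctr,'r',r,'tab reach',d.max(),'valve yaw',np.degrees(np.arctan2(-v[1],-v[0])), 'inl',keep.mean())
E
python3 - <<'E'
from valve import *
c=cam('wrist'); valve(c,(305,140,352,190)); save(c,'w4v.png',(295,130,375,195),7)
E
```

```text
brass n 74 z [0.1502 0.1519 0.1531] top mean [0.6574 0.0971 0.1518] ext [0.653  0.0899 0.1496] [0.6615 0.1033 0.1535] top px 327.40277777777777 163.625
 top on .154 plane: ctr [0.658  0.0967 0.154 ] rect ((658.446044921875, 97.23653411865234), (6.344850540161133, 13.670777320861816), 13.343597412109375)
collar ctr [0.6557 0.0959] r 0.016893725280201347 tab reach 0.02522322310500113 valve yaw 18.241108422327457 inl 0.8275862068965517
```

View pics/w4v.png

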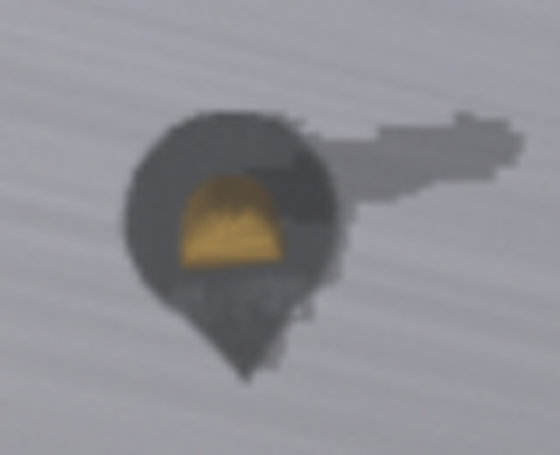

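The collar centre is (0.6557, 0.0959), and the brass top agrees at z ≈ 0.152. The valve yaw is about 17.5°. Next I'll go over the knob, open the gripper and turn the tool to 32°.

```bash
python3 -m handwheel '[[0.0302,0,0.049,0,0,0,1],[0.0302,0,0.049,0,0,0,1],[0.0302,0,0.049,0,0,0,1],[0.0302,0,0.049,0,0,0,1],[0.0302,0,0.049,0,0,0,1],[0.0302,0,0.049,0,0,0,1],[0.0302,0,0.049,0,0,0,1],[0.0302,0,0.049,0,0,0,1]]'
python3 -m handwheel '[[0,0.03,0,0,-0.163,0,1],[0,0.04,0,0,-0.163,0,1],[0,0.04,0,0,0,0,1],[0,0.03,0,0,0,0,1],[0,0,0,0,0,0,1],[0,0,0,0,0,0,1]]'
python3 - <<'E'
from knob import *
c=cam('wrist'); save(c,'w5.png'); print(toolT());
E
```

```text
time: 7.4
tool_pos: [0.4888, -0.3425, 0.3054]
tcp_rot: [-0.243, 2.096, -2.099]
wrist_force: [1.1, -0.6, -0.8]
width: 1.0
time: 8.15
tool_pos: [0.4909, -0.3416, 0.1661]
tcp_rot: [-0.545, 1.902, -1.907]
wrist_force: [-0.2, -0.5, 1.3]
width: 1.002
[[-0.848   0.0031  0.5301  0.4913]
 [-0.5301 -0.0024 -0.848  -0.3419]
 [-0.0014 -1.      0.0037  0.1666]
 [ 0.      0.      0.      1.    ]]
```

View pics/w5.png

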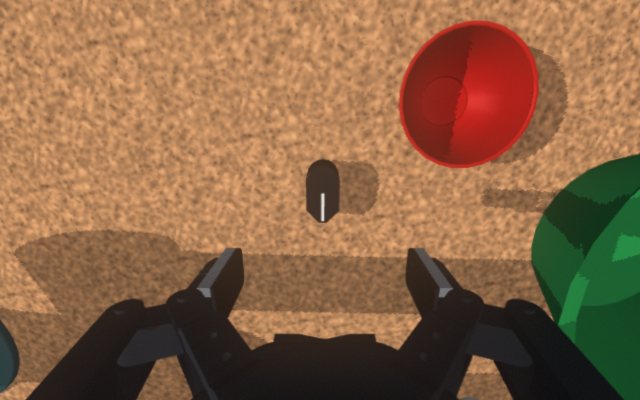

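Run:
```python
from knob import *
c=cam('wrist'); knob(c,(295,150,352,228),.036)
T=toolT(); R0=T[:3,:3]
for p in [(.4917,-.3401,.0)]: print(R0.T@(np.array(p)-T[:3,3]))
```

```text
white n 80 mid [ 0.4752 -0.3504] len 0.028166485013185666 axis yaw deg -148.27551609319775 ends [ 0.4869 -0.3432] [ 0.463 -0.358]
dark px [  11   10   32   62 1563] z range [0.0138 0.034  0.0355] top n 1453
top rect mm ((486.0633850097656, -343.1783142089844), (59.34457778930664, 31.460006713867188), 32.78760528564453)
mask rect on top plane ((488.85760498046875, -341.38885498046875), (63.84560012817383, 31.152742385864258), 32.78247833251953)
[-0.0009  0.1668 -0.0022]
```

```bash
python3 -m handwheel '[[0,0.05,-0.0015,0,0,0,1],[0,0.05,0,0,0,0,1],[0,0.04,0,0,0,0,1],[0,0.0225,0,0,0,0,1],[0,0,0,0,0,0,1]]'
python3 -m handwheel '[[0,0,0,0,0,0,0.2],[0,0,0,0,0,0,0.2],[0,0,0,0,0,0,0.2],[0,0,0,0,0,0,0.2],[0,0,0,0,0,0,0.2]]' 50
python3 - <<'E'
from knob import *
c=cam('wrist'); save(c,'w6.png'); print(toolT());
E
```

```text
time: 8.88
tool_pos: [0.489, -0.3393, 0.0008]
tcp_rot: [-0.548, 1.907, -1.904]
wrist_force: [0.5, 0.9, 0.5]
width: 1.003
time: 9.5
tool_pos: [0.4908, -0.3407, 0.0033]
tcp_rot: [-0.545, 1.902, -1.907]
wrist_force: [-0.6, -0.6, 6.0]
width: 0.391
[[-0.8479  0.0023  0.5302  0.4908]
 [-0.5302 -0.0017 -0.8479 -0.3407]
 [-0.001  -1.      0.0027  0.0033]
 [ 0.      0.      0.      1.    ]]
```

View pics/w6.png

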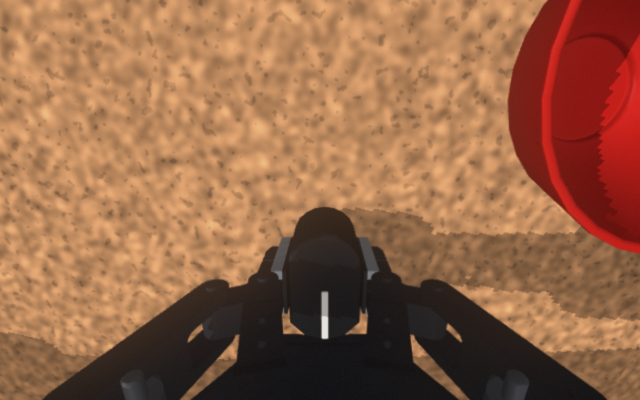

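The knob is gripped, with an opening of 0.391 × 85 mm ≈ 33 mm. The white line is at (324,291)–(325,338), in line with the tool. I'll lift and measure it in the hand.

```bash
python3 -m handwheel '[[0,-0.02,0,0,0,0,0.2],[0,-0.05,0,0,0,0,0.2],[0,-0.06,0,0,0,0,0.2],[0,-0.06,0,0,0,0,0.2],[0,-0.04,0,0,0,0,0.2],[0,0,0,0,0,0,0.2],[0,0,0,0,0,0,0.2]]' 60
python3 - <<'E'
from knob import *
T=toolT(); print(T)
c=cam('wrist'); save(c,'w7.png',(220,190,430,350),3.5)
P=cloud(c)
sub=c['image'][280:345,310:340].astype(int); ys,xs=np.nonzero(sub.min(2)>130); 
Q=P[ys+280,xs+310]; q=(Q-T[:3,3])@T[:3,:3]
q=q[~np.isnan(q[:,0])]
print('white in tool frame', len(q), q.min(0),q.max(0),q.mean(0)); pc=np.polyfit(q[:,0],q[:,2],1); print('line slope deg (z vs x)',np.degrees(np.arctan(pc[0])),'z at x=0',pc[1]); print('tilt slope y vs x',np.degrees(np.arctan(np.polyfit(q[:,0],q[:,1],1)[0])))
# top face plane
ys,xs=np.mgrid[225:335,300:352]; A=(P[ys,xs].reshape(-1,3)-T[:3,3])@T[:3,:3]
dk=(c['image'][225:335,300:352].max(2).ravel()<70)&(abs(A[:,1]-np.median(q[:,1]))<.006); A=A[dk]
s=np.linalg.lstsq(np.c_[A[:,0],A[:,2],np.ones(len(A))],A[:,1],rcond=None)[0]; print('top plane',len(A),np.degrees(s[:2]),s[2],'extent x',A[:,0].min(),A[:,0].max())
c=cam('scene'); save(c,'sc7.png')
E
```

```text
time: 10.42
tool_pos: [0.489, -0.3393, 0.2314]
tcp_rot: [-0.547, 1.906, -1.905]
wrist_force: [0.5, 1.0, -0.8]
width: 0.389
[[-0.8479 -0.0006  0.5302  0.489 ]
 [-0.5302  0.0004 -0.8479 -0.3393]
 [ 0.0002 -1.     -0.0007  0.2314]
 [ 0.      0.      0.      1.    ]]
white in tool frame 280 [ 0.0034 -0.0329 -0.0006] [ 0.0313 -0.0297  0.0019] [ 0.0171 -0.0312  0.0006]
line slope deg (z vs x) 0.08818282460910853 z at x=0 0.0006177361464957546
tilt slope y vs x 0.36544154773142074
top plane 4936 [-0.7922  0.0964] -0.030565941016149248 extent x -0.025240637887004733 0.02983824722610076
```

View pics/w7.png

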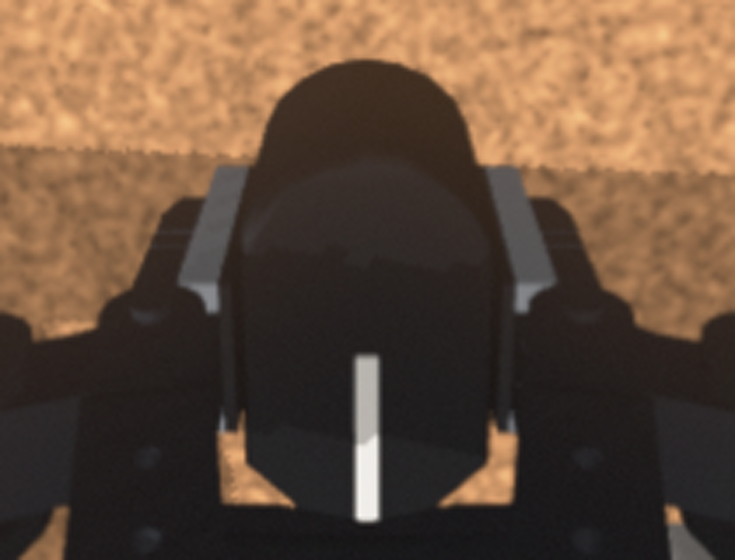

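View pics/sc7.png

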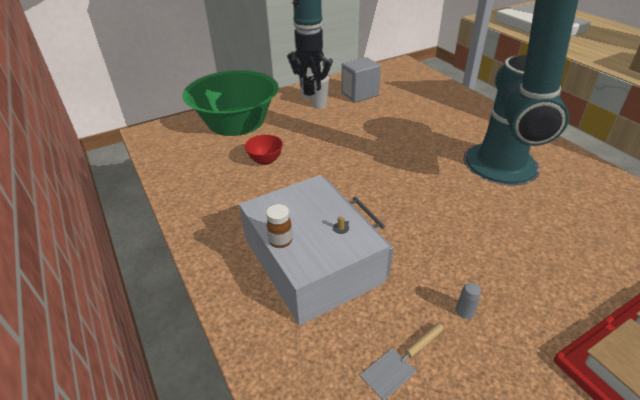

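Run:
```python
from knob import *
T=toolT()
c=cam('wrist'); c['W']=c['hand_eye']  # tool frame
def py(uv,y):
    o,d=ray(c,[uv]); return (o+d*((y-o[1])/d[:,1])[:,None])[0]
print('corners',py((290.6,322),-.031),py((359.4,322),-.031))
print('tail top arc',py((325,235),-.031))
for y in (.002,.004,.005): print('tail silhouette underside',py((325,207),y))
print('nose white end',py((325,338.5),-.031),'white start',py((325,291),-.031))
# dark silhouette down column 325
print(c['image'][195:245:2,325].sum(1))
P=(cloud(c)); print(np.c_[np.arange(200,250,3),P[200:250:3,325]])
```

```text
corners [ 0.0211 -0.031  -0.0156] [ 0.0212 -0.031   0.0173]
tail top arc [-0.0243 -0.031   0.0009]
tail silhouette underside [-0.0257  0.002   0.0009]
tail silhouette underside [-0.025   0.004   0.0009]
tail silhouette underside [-0.0246  0.005   0.0009]
nose white end [ 0.031  -0.031   0.0009] white start [ 0.0037 -0.031   0.0009]
[402 399 398 409 445 448 200 150 149 147 149 145 140 140 135 131 134 135
 133 138 147 154 155 147 143]
[[200.       0.0427   0.2311   0.0016]
 [203.       0.0471   0.2313   0.0016]
 [206.       0.0515   0.231    0.0016]
 [209.      -0.0249   0.0009   0.0009]
 [212.      -0.0251  -0.0043   0.0009]
 [215.      -0.025   -0.0085   0.0009]
 [218.      -0.0247  -0.012    0.0009]
 [221.      -0.0249  -0.0163   0.0009]
 [224.      -0.0248  -0.0198   0.0009]
 [227.      -0.0255  -0.025    0.0009]
 [230.      -0.0255  -0.0284   0.0009]
 [233.      -0.0245  -0.0293   0.0009]
 [236.      -0.0235  -0.0303   0.0009]
 [239.      -0.0225  -0.031    0.0009]
 [242.      -0.021   -0.0309   0.0009]
 [245.      -0.0191  -0.0301   0.0009]
 [248.      -0.0174  -0.0295   0.0009]]
```

The knob axis in the tool frame is x ≈ 0.000 ± 0.001 and z ≈ +0.0009, upright within 1°, with the underside about 4–5 mm below the TCP. I'll carry it to the valve with the tool at 17.5°.

```bash
python3 -m handwheel '[[0,-0.035,0,0,0.1265,0,0.2],[0,-0.035,0,0,0.1265,0,0.2],[0,0,0,0,0,0,0.2]]'
python3 -m handwheel '[[-0.0355,0,-0.0458,0,0,0,0.2],[-0.0355,0,-0.0458,0,0,0,0.2],[-0.0355,0,-0.0458,0,0,0,0.2],[-0.0355,0,-0.0458,0,0,0,0.2],[-0.0355,0,-0.0458,0,0,0,0.2],[-0.0355,0,-0.0458,0,0,0,0.2],[-0.0355,0,-0.0458,0,0,0,0.2],[-0.0355,0,-0.0458,0,0,0,0.2]]'
python3 -m handwheel '[[0,0,0,0,0,0,0.2],[0,0,0,0,0,0,0.2],[0,0,0,0,0,0,0.2]]'
python3 - <<'E'
from knob import *
print(toolT())
c=cam('wrist'); save(c,'w8.png')
E
```

```text
time: 10.95
tool_pos: [0.4908, -0.3406, 0.3038]
tcp_rot: [-0.314, 2.052, -2.058]
wrist_force: [-0.2, -0.6, -0.2]
width: 0.382
time: 11.95
tool_pos: [0.6495, 0.0968, 0.2984]
tcp_rot: [-0.323, 2.057, -2.058]
wrist_force: [1.2, 0.2, -1.1]
width: 0.385
time: 12.32
tool_pos: [0.6495, 0.0938, 0.3005]
tcp_rot: [-0.318, 2.058, -2.058]
wrist_force: [0.3, -0.3, 0.1]
width: 0.383
[[-0.9539 -0.0018  0.3002  0.6495]
 [-0.3002 -0.0005 -0.9539  0.0938]
 [ 0.0019 -1.     -0.      0.3005]
 [ 0.      0.      0.      1.    ]]
```

View pics/w8.png

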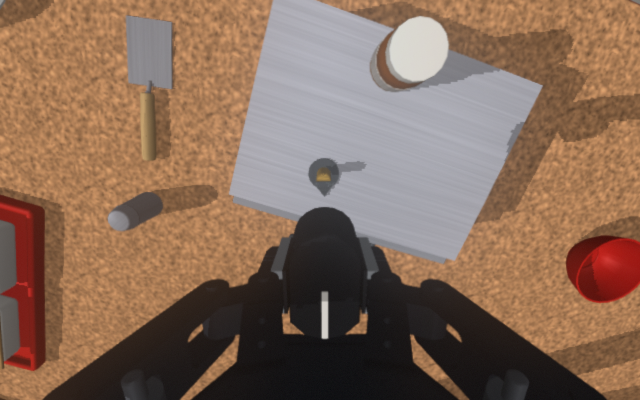

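The wrist view shows the valve at (323,173) with its tab straight down, parallel to the white line. The knob at (325,270) is just clear of it. I'll measure now.

Run:
```python
from valve import *
T=toolT(); c=cam('wrist'); valve(c,(302,152,348,197)); save(c,'w8v.png',(290,145,370,205),7)
for p in [(.6557,.0959,.154)]: print('old est in tool',T[:3,:3].T@(np.array(p)-T[:3,3]))
```

```text
brass n 80 z [0.1495 0.1519 0.1535] top mean [0.6575 0.0967 0.1519] ext [0.6534 0.0898 0.1495] [0.6617 0.1026 0.1538] top px 323.1066666666667 177.33333333333334
 top on .154 plane: ctr [0.658  0.0964 0.154 ] rect ((658.3060913085938, 97.05169677734375), (6.455965042114258, 12.653300285339355), 17.453208923339844)
collar ctr [0.6558 0.0959] r 0.016637587601997933 tab reach 0.02496260627832857 valve yaw 19.11023588418267 inl 0.8470588235294118
old est in tool [-0.0066  0.147  -0.0003]
```

View pics/w8v.png

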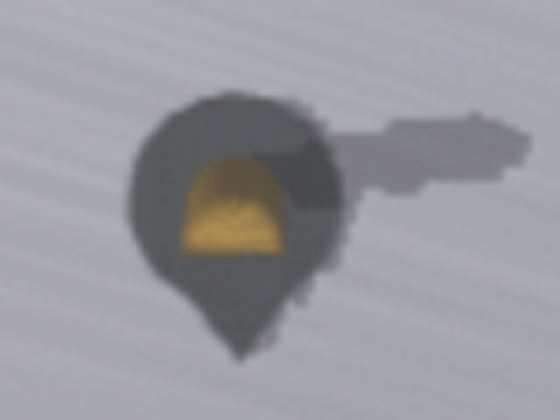

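The flat reads 17.45°, which matches the tool yaw. The shift needed is tool x −6.5 mm and z −1.3 mm. I'll descend to just above the spindle.

```bash
python3 -m handwheel '[[-0.0065,0.02,-0.0013,0,0,0,0.2],[0,0.04,0,0,0,0,0.2],[0,0.04,0,0,0,0,0.2],[0,0.02,0,0,0,0,0.2],[0,0.0055,0,0,0,0,0.2],[0,0,0,0,0,0,0.2],[0,0,0,0,0,0,0.2]]'
python3 - <<'E'
from knob import *
T=toolT();print(T); print(T[:3,:3].T@(np.array([.6555,.0961,.154])-T[:3,3]))
c=cam('scene'); save(c,'sc9.png',(270,150,420,270),5)
c=cam('wrist'); save(c,'w9.png')
E
```

```text
time: 13.3
tool_pos: [0.6573, 0.0985, 0.1783]
tcp_rot: [-0.313, 2.055, -2.055]
wrist_force: [1.0, 0.0, 0.5]
width: 0.39
[[-0.9536  0.0035  0.301   0.6573]
 [-0.301   0.0004 -0.9536  0.0985]
 [-0.0035 -1.      0.0007  0.1783]
 [ 0.      0.      0.      1.    ]]
[0.0025 0.0242 0.0017]
```

View pics/sc9.png

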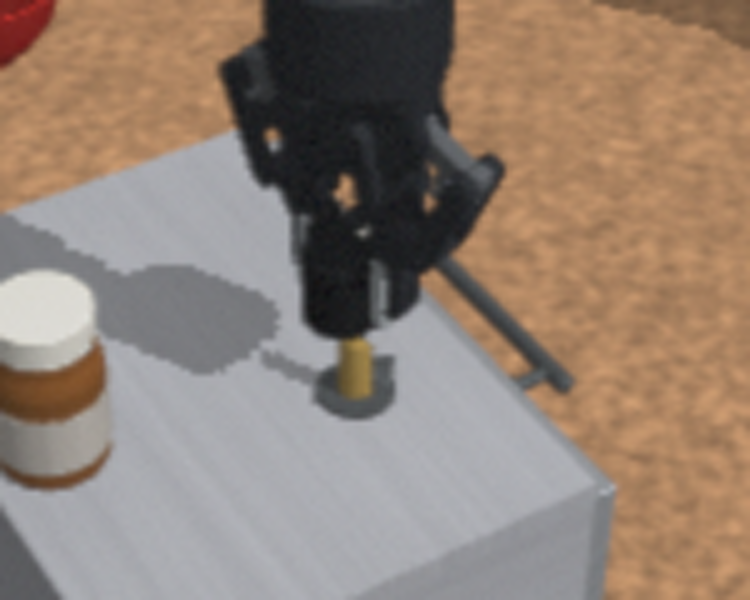

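View pics/w9.png

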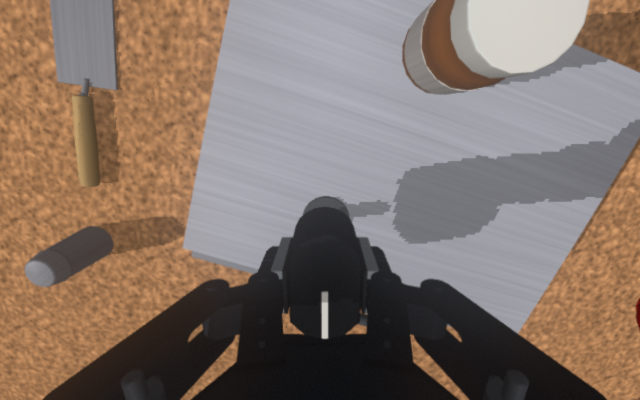

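Run:
```python
from knob import *
A=[]
for i in range(6):
    optics.read_camera('scene'); T=toolT(); A.append(T[:3,:3].T@(np.array([.6555,.0961,.154])-T[:3,3]))
print(np.array(A)); print(T)
```

```text
[[0.0021 0.0237 0.0018]
 [0.0018 0.0234 0.0019]
 [0.0016 0.0231 0.0019]
 [0.0014 0.0228 0.0019]
 [0.0013 0.0226 0.002 ]
 [0.0012 0.0224 0.002 ]]
[[-0.9536  0.0004  0.301   0.656 ]
 [-0.301   0.     -0.9536  0.0983]
 [-0.0004 -1.      0.0001  0.1764]
 [ 0.      0.      0.      1.    ]]
```

```bash
python3 -m handwheel '[[0.0005,0.004,0.0011,0,0,0,0.2],[0,0.006,0,0,0,0,0.2],[0,0.006,0,0,0,0,0.2],[0,0,0,0,0,0,0.2],[0,0,0,0,0,0,0.2]]' 70
python3 -m handwheel '[[0,0.004,0,0,0,0,0.2],[0,0,0,0,0,0,0.2],[0,0,0,0,0,0,0.2]]'
python3 -m handwheel '[[0,0.004,0,0,0,0,0.2],[0,0,0,0,0,0,0.2],[0,0,0,0,0,0,0.2]]'
```

```text
time: 14.32
tool_pos: [0.6558, 0.0971, 0.1599]
tcp_rot: [-0.317, 2.057, -2.057]
wrist_force: [1.1, -0.3, -0.5]
width: 0.386
time: 14.7
tool_pos: [0.6558, 0.0971, 0.1561]
tcp_rot: [-0.317, 2.057, -2.057]
wrist_force: [-0.0, 0.6, -0.1]
width: 0.389
time: 15.08
tool_pos: [0.6557, 0.0971, 0.1519]
tcp_rot: [-0.317, 2.057, -2.057]
wrist_force: [0.2, -1.0, -0.2]
width: 0.383
```

```bash
python3 -m handwheel '[[0,0.004,0,0,0,0,0.2],[0,0,0,0,0,0,0.2],[0,0,0,0,0,0,0.2]]'
python3 -m handwheel '[[0,0.004,0,0,0,0,0.2],[0,0,0,0,0,0,0.2],[0,0,0,0,0,0,0.2]]'
python3 -m handwheel '[[0,0.004,0,0,0,0,0.2],[0,0,0,0,0,0,0.2],[0,0,0,0,0,0,0.2]]'
python3 - <<'E'
from h import *
c=cam('scene'); save(c,'sc10.png',(270,150,420,270),5)
E
```

```text
time: 15.45
tool_pos: [0.6557, 0.0971, 0.148]
tcp_rot: [-0.317, 2.057, -2.057]
wrist_force: [0.0, -0.4, -1.1]
width: 0.39
time: 15.82
tool_pos: [0.6557, 0.0971, 0.144]
tcp_rot: [-0.317, 2.057, -2.057]
wrist_force: [0.2, 0.3, -0.7]
width: 0.389
time: 16.2
tool_pos: [0.6557, 0.0971, 0.14]
tcp_rot: [-0.317, 2.057, -2.057]
wrist_force: [-0.9, 0.3, -1.4]
width: 0.388
```

View pics/sc10.png

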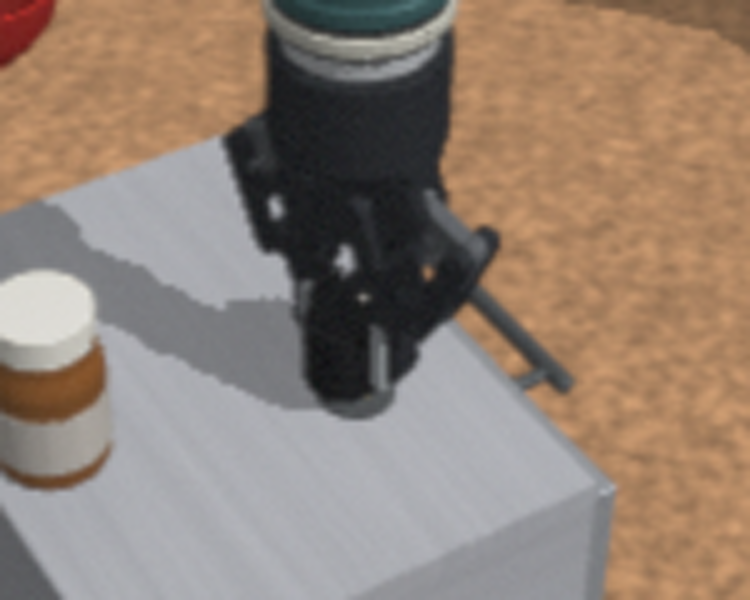

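The scene view shows the knob down over the spindle with the collar just below it. I'll press on in small steps and watch the force.

```bash
python3 -m handwheel '[[0,0.003,0,0,0,0,0.2],[0,0,0,0,0,0,0.2],[0,0,0,0,0,0,0.2]]'
python3 -m handwheel '[[0,0.002,0,0,0,0,0.2],[0,0,0,0,0,0,0.2],[0,0,0,0,0,0,0.2]]'
python3 -m handwheel '[[0,0.002,0,0,0,0,0.2],[0,0,0,0,0,0,0.2],[0,0,0,0,0,0,0.2]]'
python3 -m handwheel '[[0,0.002,0,0,0,0,0.2],[0,0,0,0,0,0,0.2],[0,0,0,0,0,0,0.2]]'
```

```text
time: 16.62
tool_pos: [0.6557, 0.0971, 0.137]
tcp_rot: [-0.317, 2.057, -2.057]
wrist_force: [-0.1, 0.6, -0.1]
width: 0.385
time: 17.0
tool_pos: [0.6561, 0.0971, 0.1354]
tcp_rot: [-0.316, 2.056, -2.056]
wrist_force: [1.2, 0.2, 1.4]
width: 0.389
time: 17.38
tool_pos: [0.6561, 0.0972, 0.1337]
tcp_rot: [-0.316, 2.056, -2.056]
wrist_force: [-0.6, 1.3, 4.0]
width: 0.382
time: 17.75
tool_pos: [0.6561, 0.0972, 0.1318]
tcp_rot: [-0.316, 2.056, -2.056]
wrist_force: [-1.4, 0.5, 6.1]
width: 0.388
```

```bash
python3 -m handwheel '[[0,0.002,0,0,0,0,0.2],[0,0,0,0,0,0,0.2],[0,0,0,0,0,0,0.2]]'
python3 -m handwheel '[[0,0.002,0,0,0,0,0.2],[0,0,0,0,0,0,0.2],[0,0,0,0,0,0,0.2]]'
python3 -m handwheel '[[0,0.001,0,0,0,0,0.2],[0,0,0,0,0,0,0.2],[0,0,0,0,0,0,0.2]]'
python3 -m handwheel '[[0,0.001,0,0,0,0,0.2],[0,0,0,0,0,0,0.2],[0,0,0,0,0,0,0.2]]'
```

```text
time: 18.12
tool_pos: [0.6561, 0.0972, 0.13]
tcp_rot: [-0.316, 2.056, -2.056]
wrist_force: [-0.7, -0.5, 6.9]
width: 0.389
time: 18.5
tool_pos: [0.6562, 0.0972, 0.1283]
tcp_rot: [-0.316, 2.056, -2.056]
wrist_force: [-2.0, -0.0, 8.1]
width: 0.385
time: 18.88
tool_pos: [0.6563, 0.0972, 0.1282]
tcp_rot: [-0.315, 2.056, -2.056]
wrist_force: [-4.9, -0.1, 11.0]
width: 0.388
time: 19.25
tool_pos: [0.6564, 0.0972, 0.1281]
tcp_rot: [-0.315, 2.056, -2.056]
wrist_force: [-5.0, -0.3, 14.7]
width: 0.389
```

The tool stops at z = 0.128 with the force rising to 15 N, about 7 mm below first contact, which matches the spindle's stop. I'll check for slip, the drawer and the bystanders.

Run:
```python
from knob import *
T=toolT(); c=cam('wrist'); save(c,'w11.png'); P=cloud(c)
sub=c['image'][275:345,310:340].astype(int); ys,xs=np.nonzero(sub.min(2)>130); Q=P[ys+275,xs+310]
print('white world',Q.min(0),Q.max(0)); q=(Q-T[:3,3])@T[:3,:3]; print('tool',q.min(0),q.max(0),q.mean(0))
d=np.polyfit(Q[:,0],Q[:,1],1); print('yaw',np.degrees(np.arctan(d[0])))
for i in range(4): optics.read_camera('top'); s=bot.read_state(); print(s['time'],s['tool_pos'],s['wrist_force'])
c=cam('top'); save(c,'top11.png'); c=cam('scene'); save(c,'sc11.png')
```

```text
white world [0.6267 0.0861 0.1577] [0.6526 0.0958 0.1606]
tool [ 0.0041 -0.0325 -0.0004] [ 0.0315 -0.0296  0.0021] [ 0.0179 -0.0311  0.0008]
yaw 17.386995403049795
19.35 [0.6564 0.0972 0.1281] [-5.8592 -0.2224 14.4285]
19.4 [0.6564 0.0972 0.1281] [-5.674  -0.9696 15.4298]
19.45 [0.6564 0.0972 0.1281] [-5.1499 -0.8948 15.2385]
19.5 [0.6563 0.0972 0.1281] [-6.3128 -0.782  14.3504]
```

View pics/w11.png

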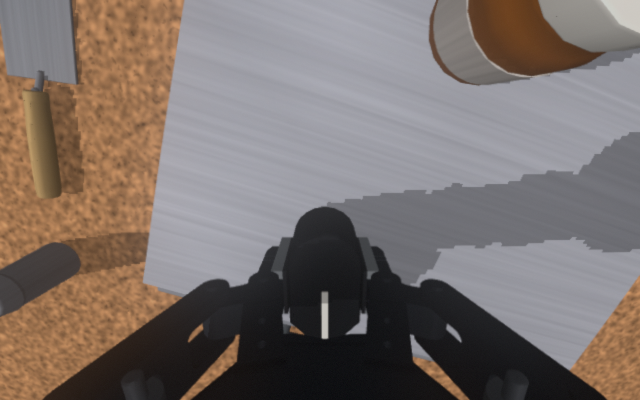

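View pics/sc11.png

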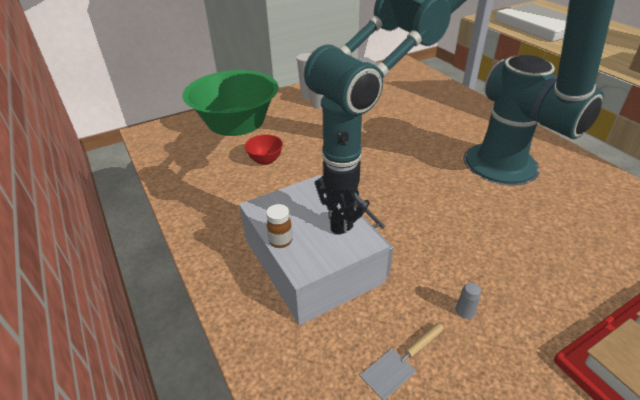

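Knob top is at z ≈ 0.159 (0.161 expected at the stop), yaw is 17.4° and there is no slip in the grip. The drawer is shut, the jar, basin, shaker and turner look unmoved, and the force is steady at about 15 N. I'll hand in.

```bash
python3 -c "
from workcell import workorder
print(workorder.finish_job())"
```

```text
the job is handed in; nothing more can be done
None
```

The drawer is shut, and the knob is on the spindle and still held pressed in against the valve spring. I handed the job in at about 19.5 s; it reports no verdict.

- **Drawer:** I pushed it by its handle until the force rose to about 17 N with no further movement. The pictures then showed the front panel tight against the cabinet.
- **Knob:** I gripped it by its parallel sides, turned it from 32° to the valve's 17.5° and lowered it over the spindle. The spring began to push back at tool height z ≈ 0.1355. The tool stopped at z = 0.128, about 7 mm lower, which is the spindle's full travel.
- **Last checks:** The knob's yaw was 17.4°. Its top was at z ≈ 0.159 against 0.161 expected, within the 2 mm calibration. It had not slipped in the grip, and the push held steady at about 15 N.
- **Bystanders:** The shaker, jar, basin and turner looked unmoved in the final picture. I judged that by eye, not by measurement.
- **Disagreements:** My estimates of the knob's axis from its nose, corners and tail differed by up to about 4 mm. I used the average of the corners and tail, and it went on without resistance. A small sideways force of 5–6 N remained at the stop.

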